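Stack a toroidal transformer on its chassis stud

ROBOT

A 6-joint arm with a two-finger parallel gripper is mounted at the origin on the work surface. World frame = base frame: x ahead of the robot, y to its left, z up, the work surface at z = 0. Lengths are in m, angles in rad, forces in N, time in s.
With the tool pointing down it reaches from about 0.35 to 0.975 m from the base axis. Payload 4.9 kg.
Tool frame: the origin (TCP) lies on the centre line of the jaws, within the pads' length; the fingertips stand manip.tip_reach ahead of it and the grasp point (between the pads) is the TCP (manip.tip_reach is the distance from the TCP to the fingertips, in m); z points along the fingers, y is the line along which they close (so a half turn about z gives the same grasp; the last joint's range is limited). The gripper opens to 85 mm and grips with 20 to 120 N. Pads are 22 mm wide; open, the fingers measure 114 mm over their backs; the gripper's body (76 mm by 85 mm) begins 54 mm behind the grasp point. The pads swing forward as they close: fully open they stand 13 mm farther back than shut.
Start: joints at [-1.338, 0.053, 1.613, -0, 1.476, -0.119], TCP at [0.215, -0.587, 0.25] pointing down, gripper open.
Joint ranges: [-3.01, 3.01], [-1.01, 2.22], [0.06, 2.58], [-1.02, 4.17], [0.09, 2.62], [-3.14, 3.14]. Speed limits (rad/s): [2.57, 2.57, 3.14, 3.14, 3.14, 3.14].

INTERFACE

Orientations are given as a unit quaternion [w, x, y, z].
In Python, from plant import manip gives the robot as it stands. The module is installed in compiled form; this text tells all that it offers.
- The arm moves only by the tool move_arm, never from a script. Its argument "rows" is a list of rows, each a list of 7 numbers: the shift along the tool's x, y, z in cm, then the turn, a rotation vector about the tool's x, y, z in degrees, then the opening, from -1 (shut) to 1 (fully open). In form: [[tx, ty, tz, ax, ay, az, jaw], ...]. A call has 1 to 20 rows; each row shifts and turns the commanded pose from where the row before left it, along the tool's axes as they then stand; what a row does not reach is not made up. A row lasts 1/12 s, in which the tool goes at most 41.7 mm and 7.16 degrees, less where a joint would pass 70% of its speed; a pose out of reach is approached as far as the arm can. A call is refused whole if a number of a shift passes 4.17 or a number of a turn 7.16, either way. A call with a gripper value outside its range is refused whole. The fingers move at their own pace and stop on an object; the grip force is fixed at half the most. Time passes only in rows, so rows that do not move let the fingers close. It gives the time, the measured TCP pose, the force, the opening and the grip force at its end, in the units of the state.
- manip.state(): the state, without advancing time (a new reading comes with each control period).
- manip.grab_frame(name): name is "side" or "top" or "wrist"; returns a dict with "img" (400x640x3 uint8, blue, green, red), "mtx" (3x3 intrinsics, pixels), "R" (3x3) and "t" (3): a world point X has camera coordinates R X + t. Camera axes: x right, y down, z forward; pixel columns grow to the right and rows downward; lengths in m; the calibration is good to about 2 mm. The wrist camera is an equidistant fisheye: a pixel r from the principal point sees the ray r / f radians off the axis. A picture is of the moment at which its call begins. There is no depth.
- manip.job_done(): hands the job in; it is judged then, once.
The state is a dict: "time": time; "joint_pos": joint angles; "joint_vel": joint speeds; "joint_efforts": joint torques, N m; "tool_pos": TCP position; "tool_rot": TCP orientation; "contact_force": force on the tool from outside, world axes, zero at the start; "ft_torque": the same for the moment, N m; "gripper_width": opening from 0.0 (shut) to 1.0 (fully open); "grasp_force": force on a finger pad.
Only numpy, scipy, OpenCV 4.12 (cv2) and the standard library are available. Lean on these libraries where they do the work, as an engineer would, in place of code of your own. Each camera call takes 0.05 s, during which the arm holds its last target. There are 200 camera calls.

TASK

Mount the toroidal transformer in the open power-supply chassis: thread these onto the upright stud in this order, from the bottom up - the wide rubber pad, the copper toroid, the narrow rubber pad, and last the steel clamp washer with its raised collar uppermost. Each must lie flat on the one below and be let go of. Leave the multimeter, the flux jar and the screwdriver where they are.

Things in the scene. Friction and masses are not known exactly. Their poses are not given: they have to be found in the camera images.
- chassis: Open aluminium tray, fixed, floor 4 mm thick, walls 22 mm high at its own x = -85, +175 and y = -90, +90 mm. Origin: on the stud axis, at the underside (bench level). Stud: upright steel post, 16 mm diameter, tip 55 mm above the origin, the top 6 mm tapering to 6 mm diameter. Circuit board with parts up to 28 mm above the bench beyond x = +90 mm; floor round the stud bare.
- wide_pad: Wide black rubber pad, a flat ring lying on the bench: 60 mm outside diameter, 30 mm hole, 10 mm thick, 30 g. Rigid in effect. Origin: centre of its underside; z is its axis, up.
- toroid: Copper-wound toroidal transformer, a thick ring lying flat on the bench: 55 mm outside diameter, 29 mm hole, 22 mm high, about 0.3 kg. Origin: centre of its underside; z is its axis, up.
- narrow_pad: Narrow black rubber pad, a flat ring lying on the bench: 44 mm outside diameter, 29 mm hole, 10 mm thick, 15 g. Rigid in effect. Origin: centre of its underside; z is its axis, up.
- clamp: Steel clamp washer, lying on the bench collar up: flange 50 mm in diameter and 5 mm thick, above it a collar 34 mm in outside diameter and 13 mm high (18 mm high in all), a 24 mm hole right through, about 70 g. Origin: centre of the flange's underside; z is its axis, up (to the collar).
- flux_jar: Bystander: small jar with a white cap, 42 mm in diameter, 50 mm high, standing loose on the bench among the parts. Origin: centre of its underside.
- multimeter: Bystander: yellow and black multimeter lying loose on the bench, 175 mm (x) by 86 mm (y), about 47 mm high at its dial. Origin: centre of its underside.
- screwdriver: Bystander: screwdriver, about 190 mm long, lying loose on the bench along its own x beyond the parts. Origin: on the bench under its middle.
Not all that is in view belongs to the job. Of the things like the toroid, leave any that is purple; of the rest the smaller one is meant.

How it is judged:
On the way, in this order (a step that is already met when the one before it is completed fails the run):
1. The wide rubber pad lies flat on the chassis floor, round the stud, let go (horizontal distance between wide_pad and chassis below 0.012 m and z of wide_pad in the frame of chassis between 0.001 and 0.007 m and angle between wide_pad's own z axis and vertical below 0.1 rad and contact force between wide_pad and the fingers below 0.05 N and linear speed of wide_pad below 0.02 m/s), for 0.2 s.
2. The toroid sits flat on the wide pad, round the stud, let go (horizontal distance between each of wide_pad, toroid and chassis below 0.012 m and z of wide_pad in the frame of chassis between 0.001 and 0.007 m and angle between each of wide_pad, toroid's own z axis and vertical below 0.1 rad and z of toroid in the frame of chassis between 0.011 and 0.017 m and contact force between toroid and the fingers below 0.05 N and linear speed of toroid below 0.02 m/s), for 0.2 s.
3. The narrow rubber pad lies flat on the toroid, round the stud, let go (horizontal distance between each of wide_pad, toroid, narrow_pad and chassis below 0.012 m and z of wide_pad in the frame of chassis between 0.001 and 0.007 m and angle between each of wide_pad, toroid, narrow_pad's own z axis and vertical below 0.1 rad and z of toroid in the frame of chassis between 0.011 and 0.017 m and z of narrow_pad in the frame of chassis between 0.033 and 0.039 m and contact force between narrow_pad and the fingers below 0.05 N and linear speed of narrow_pad below 0.02 m/s), for 0.2 s.
4. The steel clamp washer sits flat on the narrow pad, round the stud, let go (horizontal distance between each of wide_pad, toroid, narrow_pad, clamp and chassis below 0.012 m and z of wide_pad in the frame of chassis between 0.001 and 0.007 m and angle between each of wide_pad, toroid, narrow_pad, clamp's own z axis and vertical below 0.1 rad and z of toroid in the frame of chassis between 0.011 and 0.017 m and z of narrow_pad in the frame of chassis between 0.033 and 0.039 m and z of clamp in the frame of chassis between 0.043 and 0.049 m and contact force between clamp and the fingers below 0.05 N and linear speed of clamp below 0.02 m/s), for 0.2 s.
At the end, for the whole second after the job is handed in: Wide pad, toroid, narrow pad, clamp washer stacked round the stud: undersides 4, 14, 36, 46 mm above the bench (each within 3 mm), within 12 mm of the stud axis, within 0.1 rad of level, released, at rest; bystanders within 30 mm of their starts (all of step 4 and contact force between each of wide_pad, toroid, narrow_pad and the fingers below 0.05 N and linear speed of each of wide_pad, toroid, narrow_pad below 0.02 m/s and distance of each of flux_jar, multimeter, screwdriver from where it was at the start of the episode below 0.03 m); the robot touches nothing.
It fails at once if A bystander (multimeter, flux jar, screwdriver) is moved by more than 30 mm (distance of any of flux_jar, multimeter, screwdriver from where it was at the start of the episode above 0.03 m).
It also fails if it takes over 96 s, if anything falls off the work surface, if the arm or the gripper's body presses on something with over 40 N, if the wrist force passes 120 N, or if a joint passes its speed limit or range.

## Working session

There is one attempt and no reset: what is moved stays moved. The work goes in short steps, Python scripts to look and compute and a tool call to move; the robot and the scene stay as the last step left them, time stands still between calls to the robot, and variables do not carry over. Pictures are saved under pics/ and viewed, at most 14 in all, crops included, and the job is handed in when it is done.

Besides the shell and the picture viewer there is one more tool, called after "Emit:" by a JSON object that holds its "method" and its "body", one argument or row to a line. move_arm: Moves the arm, as the interface text tells. Its arguments: {"type":"object","properties":{"rows":{"type":"array","items":{"type":"array","items":{"type":"number"}}}},"required":["rows"]}

```bash
mkdir -p pics
cat > h.py <<'E'
import numpy as np, cv2
from plant import manip
def grab(n,save=None):
    f=manip.grab_frame(n)
    if save: cv2.imwrite('pics/'+save,f['img'])
    return f
def ray(f,u,v,fish=False):
    K=np.array(f['mtx']);R=np.array(f['R']);t=np.array(f['t'])
    x=(u-K[0,2])/K[0,0];y=(v-K[1,2])/K[1,1]
    if fish:
        r=np.hypot(x,y); d=np.array([x/r*np.sin(r),y/r*np.sin(r),np.cos(r)]) if r>1e-9 else np.array([0,0,1.])
    else: d=np.array([x,y,1.])
    d=R.T@d; return -R.T@t,d/np.linalg.norm(d)
def onplane(f,u,v,z,fish=False):
    o,d=ray(f,u,v,fish); return o+d*(z-o[2])/d[2]
def cross(a,b):
    (o1,d1),(o2,d2)=a,b
    A=np.stack([d1,-d2],1); s=np.linalg.lstsq(A,o2-o1,rcond=None)[0]
    p=o1+d1*s[0];q=o2+d2*s[1]; return (p+q)/2,np.linalg.norm(p-q)
def proj(f,X):
    c=np.array(f['R'])@np.array(X)+np.array(f['t']); p=np.array(f['mtx'])@c; return p[:2]/p[2]
E
python3 - <<'E'
from h import *
s=manip.state();print(s,manip.tip_reach)
for n in('top','side','wrist'):
    f=grab(n,n+'0.png');print(n,np.array(f['mtx']).round(1).tolist(),(-np.array(f['R']).T@np.array(f['t'])).round(3),np.array(f['R'])[2].round(2))
E
```

```text
{'time': 0.0, 'joint_pos': array([-1.33800327e+00,  5.33272908e-02,  1.61427776e+00, -8.89257659e-06,
        1.47597166e+00, -1.19052364e-01]), 'joint_vel': array([-0.00132783,  0.00113028,  0.00039859,  0.00099175,  0.00048582,
       -0.00157038]), 'joint_efforts': array([-1.57635473e-03, -3.93679476e+01, -3.70178211e+01, -1.28138686e-04,
        7.16124487e-03,  1.01206825e-05]), 'tool_pos': array([ 0.21522909, -0.58616403,  0.249091  ]), 'tool_rot': array([-9.90174293e-04,  9.84564910e-01,  1.75017011e-01, -6.08054000e-05]), 'contact_force': array([-0.58191447,  0.99928755,  0.68326837]), 'ft_torque': array([ 0.03470661, -0.01447588, -0.02217785]), 'grasp_force': 0.0, 'gripper_width': 1.0039498747906053} 0.019
top [[454.9, 0.0, 317.5], [0.0, 454.9, 196.9], [0.0, 0.0, 1.0]] [0.513 0.015 1.142] [ 0.1  -0.01 -1.  ]
side [[454.6, 0.0, 311.0], [0.0, 454.6, 202.1], [0.0, 0.0, 1.0]] [0.27  0.59  0.806] [ 0.33 -0.58 -0.74]
wrist [[309.7, 0.0, 319.2], [0.0, 309.7, 199.1], [0.0, 0.0, 1.0]] [ 0.286 -0.56   0.372] [-0.27 -0.1  -0.96]
```

View pics/top0.png

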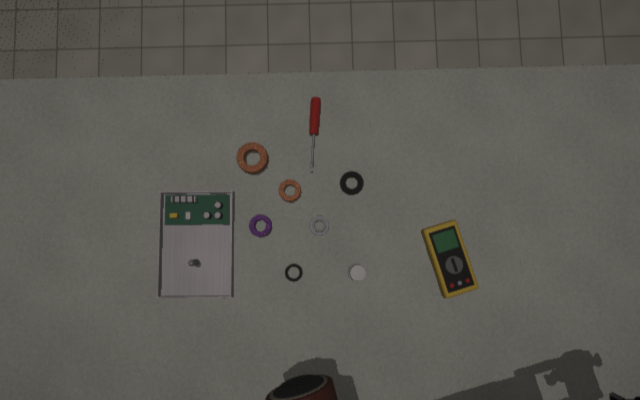

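View pics/side0.png

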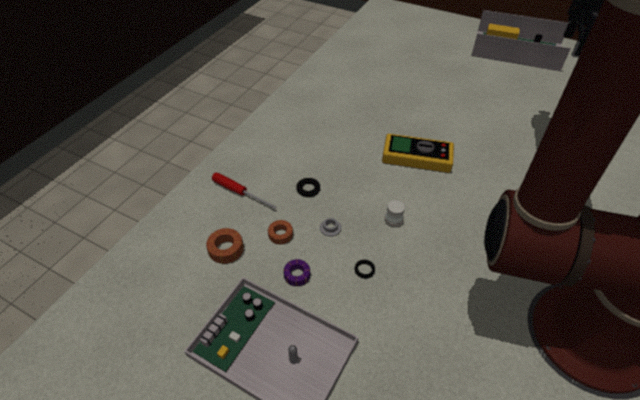

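Top view: large copper ring at (252,157), small copper ring at (289,190), purple ring at (260,226), wide pad at (351,183), narrow pad at (293,272), clamp at (319,226), jar at (358,272), stud about (195,263). In the side view the same things stand at (225,245), (281,231), (297,272), (308,187), (365,268), (330,226), (395,213) and (293,353).
Toroid candidates: large copper (252,157), small copper (289,190), purple (260,226). By the description I choose the small copper ring. The pads differ in size, so the wide one is (351,183) and the narrow one is (293,272).

```bash
cat > m.py <<'E'
from h import *
def seg(img,c,w,kind):
    u,v=c; x0,y0=u-w,v-w
    a=img[y0:v+w+1,x0:u+w+1]; hsv=cv2.cvtColor(a,cv2.COLOR_BGR2HSV).astype(int); g=cv2.cvtColor(a,cv2.COLOR_BGR2GRAY).astype(int)
    if kind=='dark': m=g<60
    if kind=='copper': m=(hsv[...,1]>90)
    m=m.astype(np.uint8)*255
    cs,_=cv2.findContours(m,cv2.RETR_EXTERNAL,cv2.CHAIN_APPROX_NONE)
    k=max(cs,key=cv2.contourArea); h=cv2.convexHull(k)
    M=cv2.moments(h); e=cv2.fitEllipse(k)
    return np.array([e[0][0]+x0,e[0][1]+y0]),e[1],m
if __name__=='__main__':
    T=cv2.imread('pics/top0.png');S=cv2.imread('pics/side0.png');ft=grab('top');fs=grab('side')
    for n,a,b,k,h in(('wide',(351,183),(308,187),'dark',.01),('narrow',(293,272),(365,268),'dark',.01),('tor',(289,190),(281,231),'copper',.022),('big',(252,157),(225,245),'copper',.03)):
        ct,at,_=seg(T,a,19,k);cs,as_,_=seg(S,b,21,k)
        X,g=cross(ray(ft,*ct),ray(fs,*cs)); 
        o=-np.array(ft['R']).T@np.array(ft['t'])
        print(n,ct.round(1),cs.round(1),X.round(4),'gap',round(g,4),'dia',round(max(at)*(o[2]-h)/454.9,4),'planes',onplane(ft,*ct,h/2).round(4)[:2],onplane(fs,*cs,h/2).round(4)[:2])
    A=cv2.resize(T[130:300,150:380],None,fx=3.4,fy=3.4,interpolation=cv2.INTER_CUBIC)
    A=cv2.convertScaleAbs(A,alpha=1.5);cv2.imwrite('pics/ctop.png',A)
    A=cv2.resize(S[170:390,190:420],None,fx=2.7,fy=2.7,interpolation=cv2.INTER_CUBIC)
    cv2.imwrite('pics/cside.png',cv2.convertScaleAbs(A,alpha=1.5))
E
python3 m.py
```

```text
wide [351.3 182.7] [308.  187.1] [ 0.6543 -0.0779  0.007 ] gap 0.0011 dia 0.057 planes [ 0.6551 -0.0778] [ 0.6547 -0.0798]
narrow [293.3 272.2] [364.5 268.7] [0.4355 0.0727 0.0067] gap 0.0013 dia 0.0421 planes [0.436 0.073] [0.4353 0.0713]
tor [289.4 190.2] [280.1 231.6] [0.6385 0.0775 0.0143] gap 0.0012 dia 0.0521 planes [0.6395 0.0779] [0.6395 0.0751]
big [252.  157.5] [224.7 245.3] [0.7226 0.169  0.0178] gap 0.0018 dia 0.0748 planes [0.7239 0.1698] [0.7233 0.1671]
```

View pics/ctop.png

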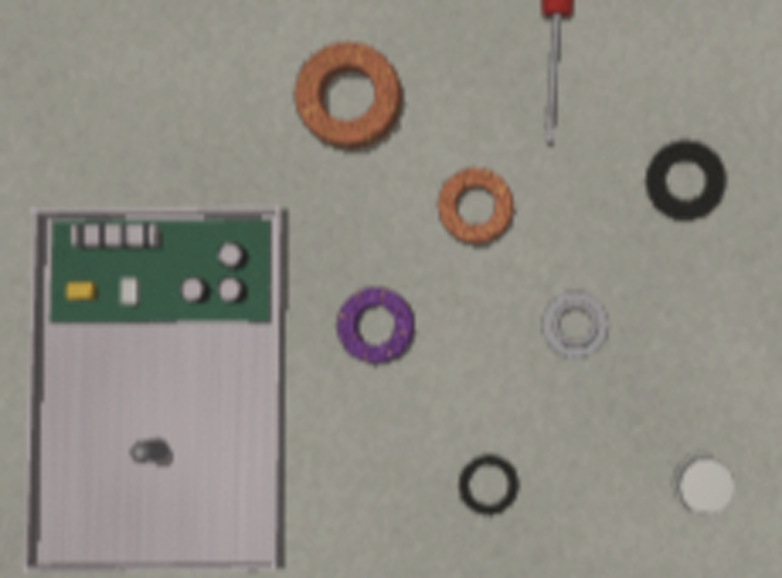

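View pics/cside.png

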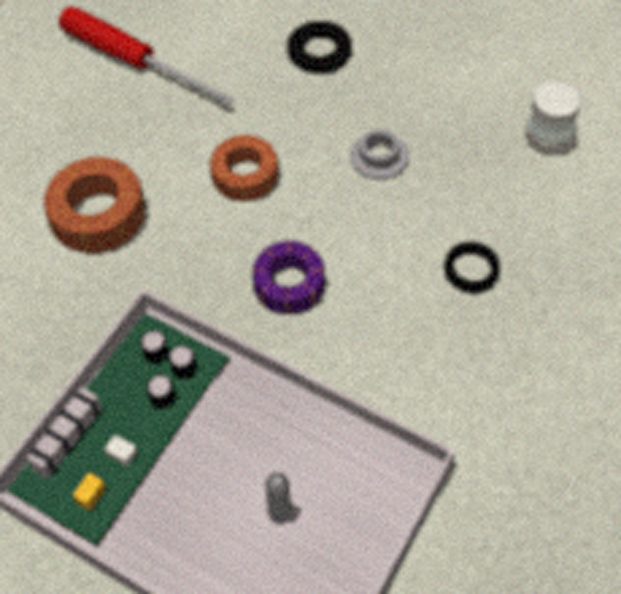

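The crop confirms the small copper ring at crop (476,207) as the toroid: it is 52 mm across against 75 mm for the big one, and it is not purple. The stud tip is at crop (140,452) in top and (277,478) in side. The clamp centre is at (575,325) in top and (380,157) in side, collar up.

Run:
```python
from h import *
ft=grab('top');fs=grab('side')
T=lambda u,v:(u/3.4+150,v/3.4+130)
S=lambda u,v:(u/2.7+190,v/2.7+170)
for n,a,b,h in(('studtip',(140,452),(277,478),.053),('collar top',(575,325),(380,142),.018),('jar cap',(706,487),(556,97),.05),('near-right corner',(282,566),(453,458),.022)):
    X,g=cross(ray(ft,*T(*a)),ray(fs,*S(*b))); print(n,X.round(4),round(g,4),onplane(ft,*T(*a),h).round(4)[:2],onplane(fs,*S(*b),h).round(4)[:2])
f=ft
for u,v in((38,212),(288,210),(282,566),(32,566)): print(onplane(ft,*T(u,v),.022).round(4))
```

```text
studtip [0.4673 0.3109 0.0564] 0.0007 [0.4674 0.312 ] [0.4679 0.3095]
collar top [0.5487 0.0061 0.0215] 0.0003 [0.5489 0.0062] [0.5498 0.0035]
jar cap [ 0.4327 -0.0818  0.0527] 0.0001 [ 0.4325 -0.082 ] [ 0.4332 -0.0842]
near-right corner [0.3811 0.222  0.0073] 0.0004 [0.383  0.2194] [0.3789 0.2287]
[0.6412 0.3945 0.022 ]
[0.6379 0.2128 0.022 ]
[0.383  0.2194 0.022 ]
[0.3878 0.3972 0.022 ]
```

Emit:
{"method": "move_arm", "body": {
  "rows": [
    [0, 0, 0, 0, 0, 6.67, 1],
    [0, 0, 0, 0, 0, 6.67, 1],
    [0, 0, 0, 0, 0, 6.67, 1],
    [4, -4, 0, 0, 0, 0, 1],
    [4, -4, 0, 0, 0, 0, 1],
    [4, -4, 0, 0, 0, 0, 1],
    [4, -4, 0, 0, 0, 0, 1],
    [4, -4, 0, 0, 0, 0, 1],
    [4, -4, 0, 0, 0, 0, 1],
    [4, -4, 0, 0, 0, 0, 1],
    [4, -4, 0, 0, 0, 0, 1],
    [4, -4, 0, 0, 0, 0, 1],
    [4, -4, 0, 0, 0, 0, 1],
    [2, -4, 0, 0, 0, 0, 1],
    [0, -3, 0, 0, 0, 0, 1],
    [0, 0, 0, 0, 0, 0, 1],
    [0, 0, 0, 0, 0, 0, 1],
    [0, 0, 0, 0, 0, 0, 1]
  ]
}}

```text
time: 1.85
tool_pos: [0.5276, -0.2243, 0.2504]
tool_rot: [0.0, 1.0, 0.001, 0.0]
contact_force: [1.1, 0.2, -0.4]
gripper_width: 0.996
grasp_force: 0.0
```

Emit:
{"method": "move_arm", "body": {
  "rows": [
    [2, -2.4, 0, 0, 0, 0, 1],
    [2, -2.4, 0, 0, 0, 0, 1],
    [2, -2.4, 0, 0, 0, 0, 1],
    [2, -2.4, 0, 0, 0, 0, 1],
    [2, -2.4, 0, 0, 0, 0, 1],
    [2, -2.4, 0, 0, 0, 0, 1],
    [0.7, 0, 1, 0, 0, 0, 1],
    [0, 0, 2, 0, 0, 0, 1],
    [0, 0, 2, 0, 0, 0, 1],
    [0, 0, 0, 0, 0, 0, 1],
    [0, 0, 0, 0, 0, 0, 1],
    [0, 0, 0, 0, 0, 0, 1]
  ]
}}

```text
time: 2.85
tool_pos: [0.6545, -0.0811, 0.2011]
tool_rot: [0.0, 1.0, 0.0, 0.0]
contact_force: [-0.3, -0.5, 0.2]
gripper_width: 0.998
grasp_force: 0.0
```

Run:
```python
from h import *
f=grab('wrist','w1.png')
print((-np.array(f['R']).T@np.array(f['t'])).round(3),manip.state()['tool_pos'])
```

```text
[ 0.73  -0.08   0.324] [ 0.65491538 -0.08093156  0.20200488]
```

View pics/w1.png

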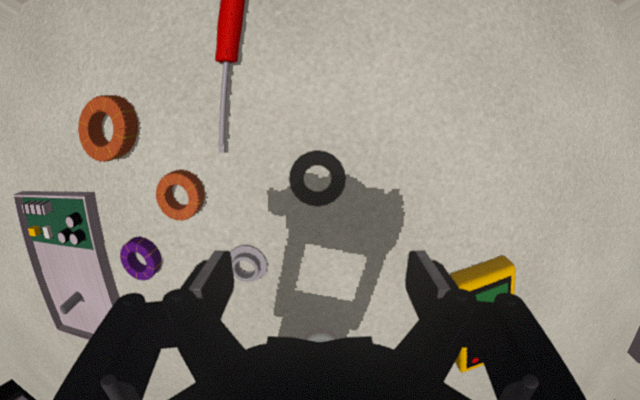

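The wrist view shows the wide pad at (318,178), the toroid at (181,194), the clamp at (247,262) and the stud at (73,300), all in agreement with the top view. I'll measure them from here.

Run:
```python
from h import *
from m import seg
ft=grab('top');fw=grab('wrist');W=cv2.imread('pics/w1.png');T=cv2.imread('pics/top0.png')
for n,a,b,k,h in(('wide',(318,178),(351,183),'dark',.01),('tor',(181,194),(289,190),'copper',.022)):
    c,ax,_=seg(W,a,30,k); ct,_,_=seg(T,b,19,k)
    X,g=cross(ray(fw,*c,True),ray(ft,*ct)); print(n,c.round(1),X.round(4),round(g,4),onplane(fw,*c,h*.6,True).round(4),onplane(ft,*ct,h*.6).round(4))
print('clamp',onplane(fw,248,261,.018,True).round(4)); print('stud tip?',onplane(fw,80,294,.053,True).round(4))
```

```text
wide [317.1 178.3] [ 0.6559 -0.0781 -0.0012] 0.0004 [ 0.6576 -0.078   0.006 ] [ 0.6549 -0.0777  0.006 ]
tor [179.8 194.6] [0.6401 0.0784 0.0087] 0.0011 [0.6418 0.0766 0.0132] [0.6392 0.0778 0.0132]
clamp [0.5644 0.0008 0.018 ]
stud tip? [0.5118 0.2488 0.053 ]
```

Emit:
{"method": "move_arm", "body": {
  "rows": [
    [0.1, -0.3, 2, 0, 0, 0, 1],
    [0, 0, 3, 0, 0, 0, 1],
    [0, 0, 3, 0, 0, 0, 1],
    [0, 0, 3, 0, 0, 0, 1],
    [0, 0, 3, 0, 0, 0, 1],
    [0, 0, 2.2, 0, 0, 0, 1],
    [0, 0, 1, 0, 0, 0, 0.6],
    [0, 0, 0, 0, 0, 0, 0.6],
    [0, 0, 0, 0, 0, 0, 0.6],
    [0, 0, 0, 0, 0, 0, 0.6]
  ]
}}

```text
time: 3.83
tool_pos: [0.6572, -0.0771, 0.031]
tool_rot: [0.0, 1.0, 0.001, 0.002]
contact_force: [-0.3, 0.6, -0.4]
gripper_width: 0.802
grasp_force: 0.0
```

Run:
```python
from h import *
f=grab('side'); i=f['img'][130:230,240:390]
cv2.imwrite('pics/s2.png',cv2.convertScaleAbs(cv2.resize(i,None,fx=5,fy=5,interpolation=cv2.INTER_CUBIC),alpha=1.6))
```

```text
(no output)
```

View pics/s2.png

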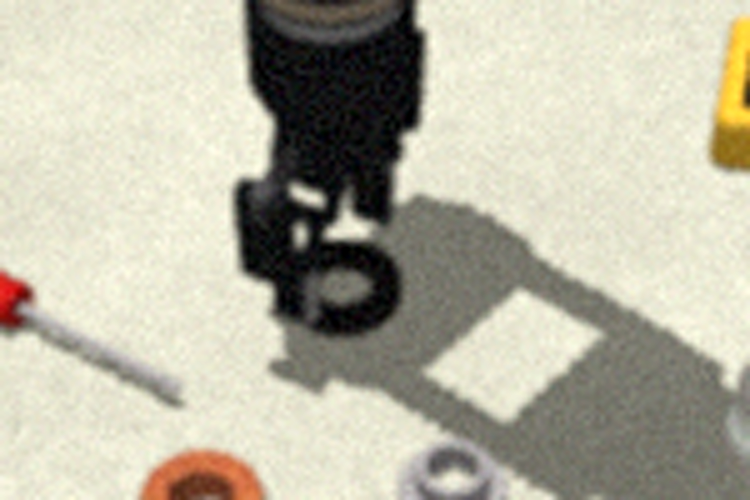

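The near finger's tip is at about crop (308,328), which is pixel (301.6,195.6). The other finger is hidden behind. The pad is at crop (345,287), between the fingers.

Run:
```python
from h import *
f=grab('side')
for z in(0,.01,.02,.03):
    for dx in(-.011,.011): print(z,dx,((proj(f,[.657+dx,-.077+.036,z])-[240,130])*5).round(0))
```

```text
0 -0.011 [317. 350.]
0 0.011 [277. 334.]
0.01 -0.011 [316. 336.]
0.01 0.011 [276. 320.]
0.02 -0.011 [316. 322.]
0.02 0.011 [276. 305.]
0.03 -0.011 [315. 307.]
0.03 0.011 [275. 291.]
```

Emit:
{"method": "move_arm", "body": {
  "rows": [
    [-0.1, 0, 0.5, 0, 0, 0, 0.6],
    [0, 0, 0.5, 0, 0, 0, 0.6],
    [0, 0, 0, 0, 0, 0, -1],
    [0, 0, 0, 0, 0, 0, -1],
    [0, 0, 0, 0, 0, 0, -1],
    [0, 0, 0, 0, 0, 0, -1],
    [0, 0, 0, 0, 0, 0, -1],
    [0, 0, 0, 0, 0, 0, -1]
  ]
}}

```text
time: 4.6
tool_pos: [0.6546, -0.0767, 0.0187]
tool_rot: [0.0, 1.0, 0.001, 0.0]
contact_force: [0.0, -0.7, 4.2]
gripper_width: 0.664
grasp_force: 63.6
```

Emit:
{"method": "move_arm", "body": {
  "rows": [
    [0, 0, -1, 0, 0, 0, -1],
    [0, 0, -3, 0, 0, 0, -1],
    [0, 0, -3, 0, 0, 0, -1],
    [0, 0, -3, 0, 0, 0, -1],
    [-1, -2, 0, 0, 0, 0, -1],
    [-1, -2.5, 0, 0, 0, 0, -1],
    [-1, -2.5, 0, 0, 0, 0, -1],
    [-1, -2.5, 0, 0, 0, 0, -1],
    [-1, -2.5, 0, 0, 0, 0, -1],
    [-1, -2.5, 0, 0, 0, 0, -1],
    [-1, -2.5, 0, 0, 0, 0, -1],
    [-1, -2.5, 0, 0, 0, 0, -1],
    [-1, -2.5, 0, 0, 0, 0, -1],
    [-1, -2.5, 0, 0, 0, 0, -1],
    [-1, -2.5, 0, 0, 0, 0, -1],
    [-1, -2.5, 0, 0, 0, 0, -1],
    [-1, -2.5, 0, 0, 0, 0, -1],
    [-1, -2.5, 0, 0, 0, 0, -1],
    [0, 0, 0, 0, 0, 0, -1],
    [0, 0, 0, 0, 0, 0, -1]
  ]
}}

```text
time: 6.27
tool_pos: [0.5125, 0.2688, 0.1181]
tool_rot: [0.0, 1.0, 0.003, -0.0]
contact_force: [-0.9, -0.7, -0.1]
gripper_width: 0.663
grasp_force: 63.8
```

Run:
```python
from h import *
print(manip.state()['tool_pos'])
f=grab('wrist','w2.png')
```

```text
[0.51253903 0.26875477 0.11812404]
```

View pics/w2.png

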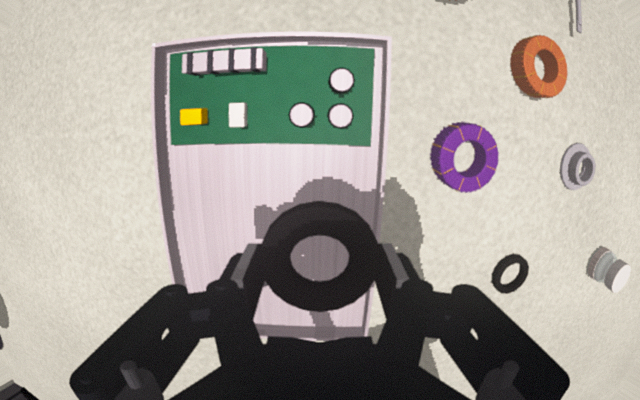

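The wide pad is held level between the fingers, centred at (320,256). A small bright spot through its hole at (303,254) may be the stud tip.

Emit:
{"method": "move_arm", "body": {
  "rows": [
    [-2, -2, 0, 0, 0, 0, -1],
    [-2, -2, 0, 0, 0, 0, -1],
    [-0.5, -0.2, 0, 0, 0, 0, -1],
    [0, 0, 0, 0, 0, 0, -1],
    [0, 0, 0, 0, 0, 0, -1]
  ]
}}

```text
time: 6.73
tool_pos: [0.4688, 0.3089, 0.1183]
tool_rot: [0.0, 1.0, 0.001, 0.0]
contact_force: [0.6, -0.3, -0.8]
gripper_width: 0.66
grasp_force: 63.8
```

Run:
```python
from h import *
print(manip.state()['tool_pos'])
f=grab('wrist','w3.png')
cv2.imwrite('pics/w3c.png',cv2.convertScaleAbs(cv2.resize(f['img'][180:330,220:420],None,fx=4,fy=4,interpolation=cv2.INTER_CUBIC),alpha=1.8))
def pf(X):
    c=f['R']@np.array(X)+f['t'];r=np.arctan2(np.hypot(c[0],c[1]),c[2]);return f['mtx'][0,0]*r*c[:2]/np.hypot(c[0],c[1])+f['mtx'][:2,2]
for z in(.055,.004): print(((pf([.4675,.3108,z])-[220,180])*4).round())
```

```text
[0.46883004 0.30894408 0.11832799]
[389. 197.]
[391. 101.]
```

View pics/w3c.png

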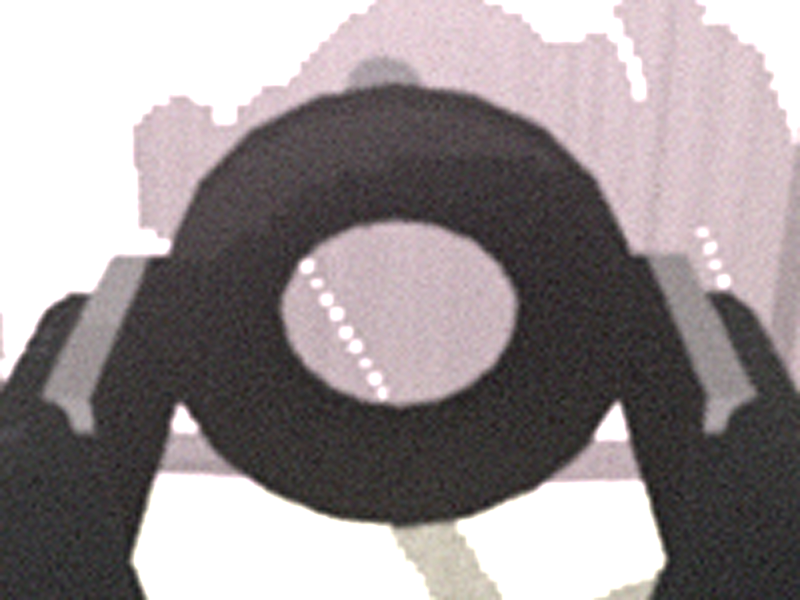

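The stud's base peeks out at crop (384,60), against (391,60) predicted, so the stud sits about 1 mm further to +y. I'll correct for that and lower.

Emit:
{"method": "move_arm", "body": {
  "rows": [
    [-0.1, -0.25, 0, 0, 0, 0, -1],
    [0, 0, 2, 0, 0, 0, -1],
    [0, 0, 2, 0, 0, 0, -1],
    [0, 0, 1, 0, 0, 0, -1],
    [0, 0, 1, 0, 0, 0, -1],
    [0, 0, 1, 0, 0, 0, -1],
    [0, 0, 1, 0, 0, 0, -1],
    [0, 0, 0.5, 0, 0, 0, -1],
    [0, 0, 0.5, 0, 0, 0, -1],
    [0, 0, 0, 0, 0, 0, -1],
    [0, 0, 0, 0, 0, 0, -1]
  ]
}}

```text
time: 7.7
tool_pos: [0.4674, 0.3124, 0.0284]
tool_rot: [-0.0, 1.0, 0.001, 0.0]
contact_force: [-0.4, -0.3, 0.1]
gripper_width: 0.663
grasp_force: 63.8
```

Emit:
{"method": "move_arm", "body": {
  "rows": [
    [0, 0, 0.3, 0, 0, 0, -1],
    [0, 0, 0.2, 0, 0, 0, -1],
    [0, 0, 0, 0, 0, 0, -1],
    [0, 0, 0, 0, 0, 0, 1],
    [0, 0, 0, 0, 0, 0, 1],
    [0, 0, 0, 0, 0, 0, 1],
    [0, 0, 0, 0, 0, 0, 1],
    [0, 0, 0, 0, 0, 0, 1],
    [0, 0, -2, 0, 0, 0, 1],
    [0, 0, -3, 0, 0, 0, 1],
    [0, 0, -4, 0, 0, 0, 1],
    [0, 0, -4, 0, 0, 0, 1],
    [1.5, 2.5, 0, 0, 0, 0, 1],
    [1.5, 2.5, 0, 0, 0, 0, 1],
    [1.5, 2.5, 0, 0, 0, 0, 1],
    [1.5, 2.5, 0, 0, 0, 0, 1],
    [0, 0, 0, 0, 0, 0, 1],
    [0, 0, 0, 0, 0, 0, 1]
  ]
}}

```text
time: 9.2
tool_pos: [0.5281, 0.2114, 0.1534]
tool_rot: [-0.0, 1.0, -0.0, -0.0]
contact_force: [0.2, -0.2, 0.1]
gripper_width: 1.002
grasp_force: 0.0
```

Run:
```python
from h import *
print(manip.state()['tool_pos'])
f=grab('wrist','w4.png');ft=grab('top');fs=grab('side','s4.png')
A=f['img'][80:400,:460]
B=cv2.resize(ft['img'][230:300,150:240],None,fx=3.2,fy=3.2,interpolation=cv2.INTER_CUBIC)
C=np.zeros((580,780,3),np.uint8);C[:320,:460]=A;C[325:549,:288]=B
D=cv2.resize(fs['img'][310:400,220:360],None,fx=2.8,fy=2.8,interpolation=cv2.INTER_CUBIC);C[325:325+252,300:692]=D
cv2.imwrite('pics/c4.png',cv2.convertScaleAbs(C,alpha=1.5))
```

```text
[0.52812487 0.21143984 0.15338692]
```

View pics/c4.png

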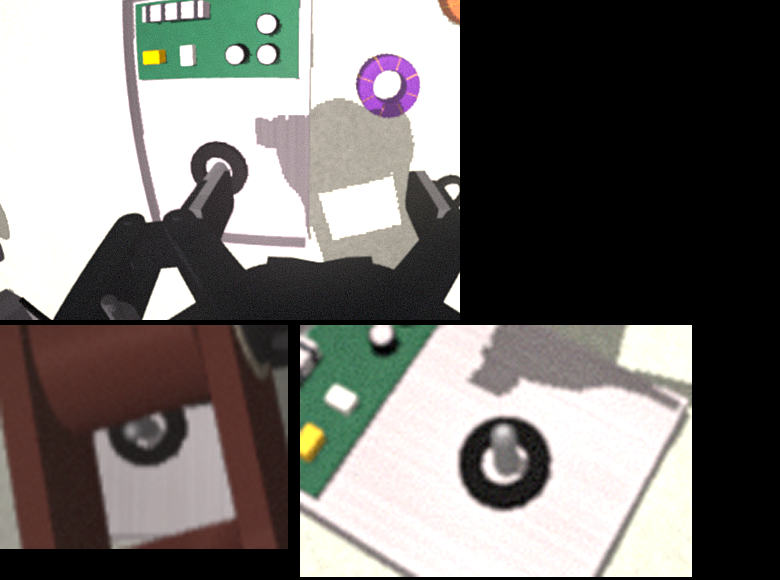

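The wide pad lies flat round the stud, at (217,165) in the wrist part and (505,463) in the side part. Next is the toroid.

Emit:
{"method": "move_arm", "body": {
  "rows": [
    [2, 2.4, 0, 0, 0, 0, 1],
    [2, 2.4, 0, 0, 0, 0, 1],
    [2, 2.4, 0, 0, 0, 0, 1],
    [2, 2.4, 0, 0, 0, 0, 1],
    [2, 2.4, 0, 0, 0, 0, 1],
    [1.2, 1.3, 0, 0, 0, 0, 1],
    [0, 0, 0, 0, 0, 0, 1],
    [0, 0, 0, 0, 0, 0, 1]
  ]
}}

```text
time: 10.02
tool_pos: [0.6398, 0.0803, 0.153]
tool_rot: [-0.0, 1.0, 0.001, -0.0]
contact_force: [0.3, -0.6, 0.1]
gripper_width: 0.998
grasp_force: 0.0
```

Run:
```python
from h import *
from m import seg
s=manip.state();print(s['tool_pos'])
f=grab('wrist','w5.png')
c,a,_=seg(f['img'],(320,190),60,'copper');print(c,a,onplane(f,*c,.015,True))
f=grab('side')
print('pad',onplane(f,293.2,359.3,.012))
```

```text
[0.63984971 0.08030506 0.1529829 ]
[323.41300964 193.66559982] (62.2156867980957, 63.0298957824707) [0.64129904 0.0773553  0.015     ]
pad [0.46604598 0.31349635 0.012     ]
```

Toroid at (0.6405, 0.0775). Move tool +0.1 in x and +0.3 in y, lower to 0.025 and close.

Emit:
{"method": "move_arm", "body": {
  "rows": [
    [0.1, 0.3, 2, 0, 0, 0, 1],
    [0, 0, 3, 0, 0, 0, 1],
    [0, 0, 3, 0, 0, 0, 1],
    [0, 0, 2.5, 0, 0, 0, 1],
    [0, 0, 1.5, 0, 0, 0, 1],
    [0, 0, 0.8, 0, 0, 0, 1],
    [0, 0, 0, 0, 0, 0, 0.6],
    [0, 0, 0, 0, 0, 0, -1],
    [0, 0, 0, 0, 0, 0, -1],
    [0, 0, 0, 0, 0, 0, -1],
    [0, 0, 0, 0, 0, 0, -1],
    [0, 0, 0, 0, 0, 0, -1],
    [0, 0, 0, 0, 0, 0, -1],
    [0, 0, 0, 0, 0, 0, -1]
  ]
}}

```text
time: 11.28
tool_pos: [0.6429, 0.077, 0.0282]
tool_rot: [-0.0, 1.0, 0.001, 0.002]
contact_force: [-1.5, 0.6, 7.1]
gripper_width: 0.608
grasp_force: 63.4
```

Emit:
{"method": "move_arm", "body": {
  "rows": [
    [0, 0, 0, 0, 0, 0, -1],
    [0, 0, -2, 0, 0, 0, -1],
    [0, 0, -3, 0, 0, 0, -1],
    [0, 0, -3, 0, 0, 0, -1],
    [0, 0, -3, 0, 0, 0, -1],
    [-1.5, -2, 0, 0, 0, 0, -1],
    [-1.5, -2, 0, 0, 0, 0, -1],
    [-1.5, -2, 0, 0, 0, 0, -1],
    [-1.5, -2, 0, 0, 0, 0, -1],
    [-1.5, -2, 0, 0, 0, 0, -1],
    [-1.5, -2, 0, 0, 0, 0, -1],
    [-1.5, -2, 0, 0, 0, 0, -1],
    [-1.5, -2, 0, 0, 0, 0, -1],
    [-1.5, -2, 0, 0, 0, 0, -1],
    [-1.5, -2, 0, 0, 0, 0, -1],
    [-1.5, -2, 0, 0, 0, 0, -1],
    [-1, -1.5, 0, 0, 0, 0, -1],
    [0, 0, 0, 0, 0, 0, -1],
    [0, 0, 0, 0, 0, 0, -1],
    [0, 0, 0, 0, 0, 0, -1]
  ]
}}

```text
time: 12.95
tool_pos: [0.4655, 0.3109, 0.1352]
tool_rot: [0.0, 1.0, 0.001, 0.0]
contact_force: [0.9, -0.1, -2.5]
gripper_width: 0.611
grasp_force: 63.8
```

Run:
```python
from h import *
s=manip.state();print(s['tool_pos'])
f=grab('wrist','w6.png')
cv2.imwrite('pics/w6c.png',cv2.convertScaleAbs(f['img'][150:350,170:470],alpha=1.5))
```

```text
[0.46546644 0.31090609 0.13522412]
```

View pics/w6c.png

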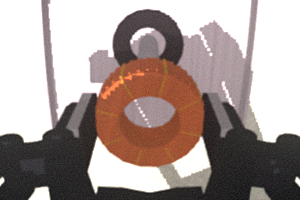

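The toroid is held level, centred at crop (149,110), with the pad and stud aligned behind it at (148,37).

Emit:
{"method": "move_arm", "body": {
  "rows": [
    [0.2, -0.1, 2, 0, 0, 0, -1],
    [0, 0, 2, 0, 0, 0, -1],
    [0, 0, 1, 0, 0, 0, -1],
    [0, 0, 1, 0, 0, 0, -1],
    [0, 0, 1, 0, 0, 0, -1],
    [0, 0, 1, 0, 0, 0, -1],
    [0, 0, 0.6, 0, 0, 0, -1],
    [0, 0, 0.4, 0, 0, 0, -1],
    [0, 0, 0, 0, 0, 0, -1],
    [0, 0, 0, 0, 0, 0, -1]
  ]
}}

```text
time: 13.83
tool_pos: [0.4675, 0.3125, 0.0455]
tool_rot: [-0.0, 1.0, 0.001, 0.0]
contact_force: [-0.2, -0.3, -1.5]
gripper_width: 0.614
grasp_force: 63.8
```

Emit:
{"method": "move_arm", "body": {
  "rows": [
    [0, 0, 0.2, 0, 0, 0, -1],
    [0, 0, 0.15, 0, 0, 0, -1],
    [0, 0, 0, 0, 0, 0, -1]
  ]
}}

```text
time: 14.08
tool_pos: [0.4677, 0.3126, 0.0423]
tool_rot: [-0.0, 1.0, 0.001, 0.001]
contact_force: [0.7, 0.1, -2.3]
gripper_width: 0.616
grasp_force: 63.9
```

Emit:
{"method": "move_arm", "body": {
  "rows": [
    [0, 0, 0.1, 0, 0, 0, -1],
    [0, 0, 0, 0, 0, 0, -1]
  ]
}}

```text
time: 14.25
tool_pos: [0.4678, 0.3126, 0.0421]
tool_rot: [-0.0, 1.0, 0.001, 0.0]
contact_force: [-2.0, -0.3, 4.9]
gripper_width: 0.612
grasp_force: 64.5
```

Contact felt (4.9 N). Release, rise and go toward the narrow pad.

Emit:
{"method": "move_arm", "body": {
  "rows": [
    [0, 0, 0, 0, 0, 0, 1],
    [0, 0, 0, 0, 0, 0, 1],
    [0, 0, 0, 0, 0, 0, 1],
    [0, 0, 0, 0, 0, 0, 1],
    [0, 0, 0, 0, 0, 0, 1],
    [0, 0, -2, 0, 0, 0, 1],
    [0, 0, -3, 0, 0, 0, 1],
    [0, 0, -3, 0, 0, 0, 1],
    [0, 0, -3, 0, 0, 0, 1],
    [-0.4, 3, 0, 0, 0, 0, 1],
    [-0.4, 3, 0, 0, 0, 0, 1],
    [-0.4, 3, 0, 0, 0, 0, 1],
    [-0.4, 3, 0, 0, 0, 0, 1],
    [-0.4, 3, 0, 0, 0, 0, 1],
    [-0.4, 3, 0, 0, 0, 0, 1],
    [-0.4, 3, 0, 0, 0, 0, 1],
    [-0.4, 3, 0, 0, 0, 0, 1],
    [0, 0, 0, 0, 0, 0, 1],
    [0, 0, 0, 0, 0, 0, 1]
  ]
}}

```text
time: 15.83
tool_pos: [0.4359, 0.0712, 0.1509]
tool_rot: [-0.0, 1.0, -0.0, 0.0]
contact_force: [0.0, -0.5, -0.4]
gripper_width: 1.001
grasp_force: 0.0
```

Run:
```python
from h import *
from m import seg
s=manip.state();print(s['tool_pos'])
f=grab('wrist','w7.png');fs=grab('side','s7.png');ft=grab('top')
def pf(X):
    c=f['R']@np.array(X)+f['t'];r=np.arctan2(np.hypot(c[0],c[1]),c[2]);return f['mtx'][0,0]*r*c[:2]/np.hypot(c[0],c[1])+f['mtx'][:2,2]
p=pf([.4357,.072,.006]).astype(int);print(p)
c,a,_=seg(f['img'],p,38,'dark');print(c,a,onplane(f,*c,.006,True))
C=np.zeros((580,780,3),np.uint8);C[:400,:640]=f['img']
C[400:580,:280]=cv2.resize(fs['img'][310:400,220:360],None,fx=2,fy=2)
C[400:580,300:560]=cv2.resize(ft['img'][220:310,150:280],None,fx=2,fy=2)
cv2.imwrite('pics/c7.png',cv2.convertScaleAbs(C,alpha=1.3))
```

```text
[0.43591273 0.07121312 0.15087205]
[319 193]
[318.63803482 191.63264465] (46.20894241333008, 46.69239044189453) [0.43748269 0.07242987 0.006     ]
```

View pics/c7.png

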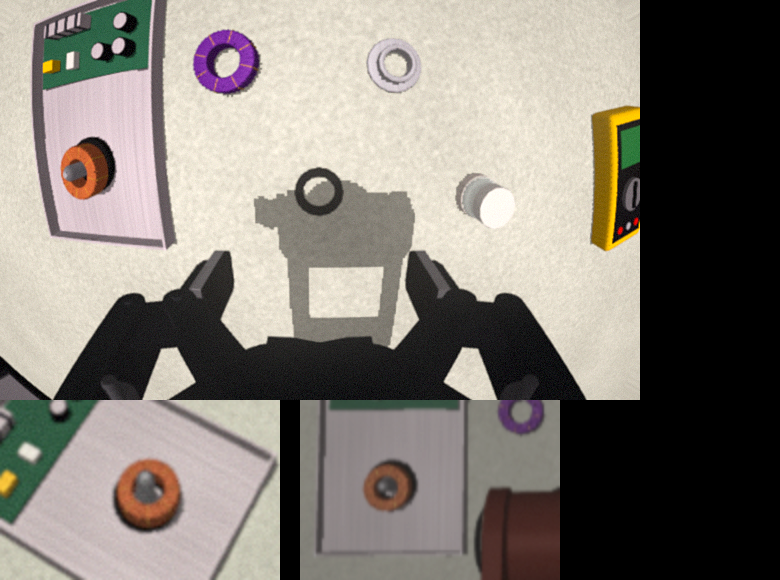

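The toroid sits flat on the wide pad round the stud (wrist (84,170)). The narrow pad is at (319,192), which is (0.4367, 0.0725). Fetch it.

Emit:
{"method": "move_arm", "body": {
  "rows": [
    [0.1, -0.1, 2, 0, 0, 0, 1],
    [0, 0, 3, 0, 0, 0, 1],
    [0, 0, 3, 0, 0, 0, 1],
    [0, 0, 2.5, 0, 0, 0, 1],
    [0, 0, 1.3, 0, 0, 0, 0.5],
    [0, 0, 0.5, 0, 0, 0, 0.3],
    [0, 0, 0.5, 0, 0, 0, 0.3],
    [0, 0, 0, 0, 0, 0, -1],
    [0, 0, 0, 0, 0, 0, -1],
    [0, 0, 0, 0, 0, 0, -1],
    [0, 0, 0, 0, 0, 0, -1],
    [0, 0, 0, 0, 0, 0, -1],
    [0, 0, 0, 0, 0, 0, -1],
    [0, 0, 0, 0, 0, 0, -1]
  ]
}}

```text
time: 17.15
tool_pos: [0.4375, 0.0732, 0.0235]
tool_rot: [-0.0, 1.0, 0.001, 0.001]
contact_force: [0.1, -0.0, 3.2]
gripper_width: 0.466
grasp_force: 60.7
```

Emit:
{"method": "move_arm", "body": {
  "rows": [
    [0, 0, 0, 0, 0, 0, -1],
    [0, 0, -2, 0, 0, 0, -1],
    [0, 0, -3, 0, 0, 0, -1],
    [0, 0, -3, 0, 0, 0, -1],
    [0, 0, -4, 0, 0, 0, -1],
    [0.4, -3, 0, 0, 0, 0, -1],
    [0.4, -3, 0, 0, 0, 0, -1],
    [0.4, -3, 0, 0, 0, 0, -1],
    [0.4, -3, 0, 0, 0, 0, -1],
    [0.4, -3, 0, 0, 0, 0, -1],
    [0.4, -3, 0, 0, 0, 0, -1],
    [0.4, -3, 0, 0, 0, 0, -1],
    [0.2, -2.9, 0, 0, 0, 0, -1],
    [0, 0, 0, 0, 0, 0, -1],
    [0, 0, 0, 0, 0, 0, -1]
  ]
}}

```text
time: 18.4
tool_pos: [0.4659, 0.3132, 0.1423]
tool_rot: [0.0, 1.0, 0.002, -0.0]
contact_force: [-0.6, -0.4, 0.3]
gripper_width: 0.463
grasp_force: 60.5
```

Run:
```python
from h import *
s=manip.state();print(s['tool_pos'])
f=grab('wrist','w8.png')
cv2.imwrite('pics/w8c.png',cv2.convertScaleAbs(cv2.resize(f['img'][150:350,170:470],None,fx=2,fy=2),alpha=1.5))
```

```text
[0.46594803 0.31321245 0.14228448]
```

View pics/w8c.png

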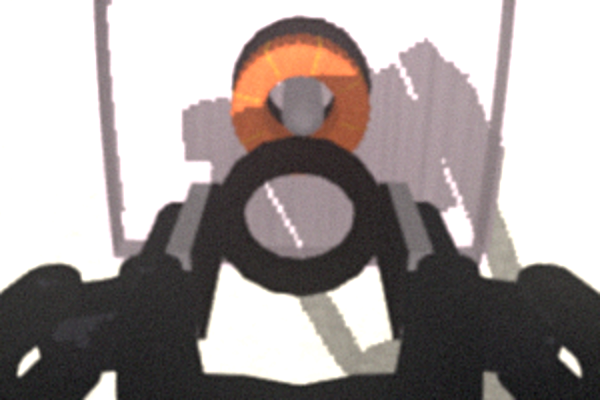

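The narrow pad is held level, centred at (300,215), with the stud in line behind it at (302,100).

Emit:
{"method": "move_arm", "body": {
  "rows": [
    [0.15, 0.05, 2, 0, 0, 0, -1],
    [0, 0, 2, 0, 0, 0, -1],
    [0, 0, 1, 0, 0, 0, -1],
    [0, 0, 1, 0, 0, 0, -1],
    [0, 0, 1, 0, 0, 0, -1],
    [0, 0, 0.5, 0, 0, 0, -1],
    [0, 0, 0.3, 0, 0, 0, -1],
    [0, 0, 0.25, 0, 0, 0, -1],
    [0, 0, 0, 0, 0, 0, -1],
    [0, 0, 0, 0, 0, 0, -1]
  ]
}}

```text
time: 19.28
tool_pos: [0.4682, 0.3121, 0.0629]
tool_rot: [-0.0, 1.0, 0.001, 0.0]
contact_force: [0.2, -0.3, -0.6]
gripper_width: 0.462
grasp_force: 60.5
```

Emit:
{"method": "move_arm", "body": {
  "rows": [
    [0, 0, 0.2, 0, 0, 0, -1],
    [0, 0, 0, 0, 0, 0, -1],
    [0, 0, 0.1, 0, 0, 0, -1],
    [0, 0, 0, 0, 0, 0, -1],
    [0, 0, 0, 0, 0, 0, -1]
  ]
}}

```text
time: 19.7
tool_pos: [0.468, 0.3119, 0.0595]
tool_rot: [-0.0, 1.0, 0.001, 0.0]
contact_force: [0.8, 0.1, 0.4]
gripper_width: 0.465
grasp_force: 60.5
```

Emit:
{"method": "move_arm", "body": {
  "rows": [
    [0, 0, 0.05, 0, 0, 0, -1],
    [0, 0, 0, 0, 0, 0, 1],
    [0, 0, 0, 0, 0, 0, 1],
    [0, 0, 0, 0, 0, 0, 1],
    [0, 0, 0, 0, 0, 0, 1],
    [0, 0, 0, 0, 0, 0, 1],
    [0, 0, -2, 0, 0, 0, 1],
    [0, 0, -3, 0, 0, 0, 1],
    [0, 0, -4, 0, 0, 0, 1],
    [0.8, 3, 0, 0, 0, 0, 1],
    [0.8, 3, 0, 0, 0, 0, 1],
    [0.8, 3, 0, 0, 0, 0, 1],
    [0.8, 3, 0, 0, 0, 0, 1],
    [0.8, 3, 0, 0, 0, 0, 1],
    [0.8, 3, 0, 0, 0, 0, 1],
    [0.8, 3, 0, 0, 0, 0, 1],
    [0.8, 3, 0, 0, 0, 0, 1],
    [0.8, 3, 0, 0, 0, 0, 1],
    [0.8, 3, 0, 0, 0, 0, 1],
    [0, 0.6, 0, 0, 0, 0, 1]
  ]
}}

```text
time: 21.37
tool_pos: [0.5497, 0.0023, 0.1491]
tool_rot: [0.001, 1.0, -0.001, 0.001]
contact_force: [-0.5, -0.1, 0.4]
gripper_width: 1.0
grasp_force: 0.0
```

Run:
```python
from h import *
s=manip.state();print(s['tool_pos'],s['joint_vel'].round(2))
f=grab('wrist','w9.png');fs=grab('side','s9.png');ft=grab('top')
C=np.zeros((600,780,3),np.uint8);C[:390,:780]=cv2.resize(f['img'][100:230,190:450],None,fx=3,fy=3,interpolation=cv2.INTER_CUBIC)
C[400:580,:280]=cv2.resize(fs['img'][310:400,220:360],None,fx=2,fy=2)
C[400:580,300:560]=cv2.resize(ft['img'][220:310,150:280],None,fx=2,fy=2)
cv2.imwrite('pics/c9.png',cv2.convertScaleAbs(C,alpha=1.2))
```

```text
[0.54965753 0.00226264 0.14909229] [-0.08 -0.02  0.02  0.04  0.02 -0.08]
```

View pics/c9.png

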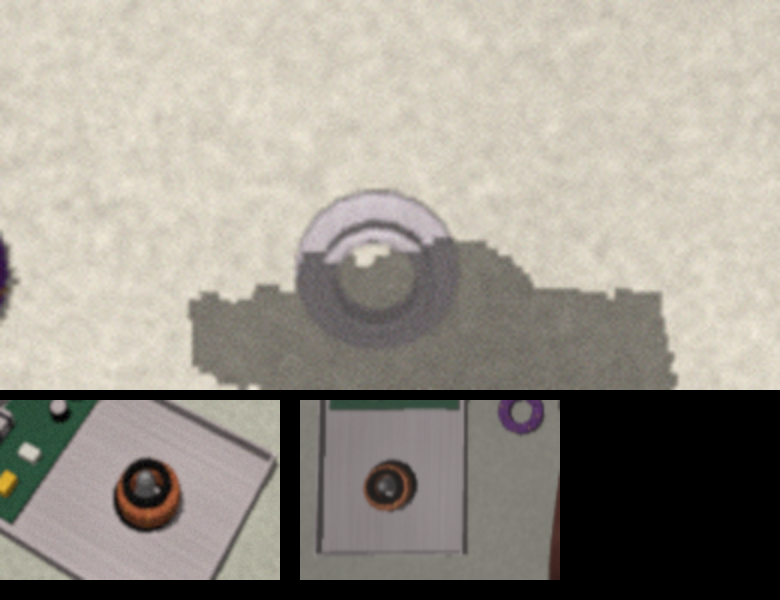

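The narrow pad sits on the toroid round the stud, at (147,482) in the side part. The clamp flange is centred at crop (378,269), which is wrist pixel (316,189.7).

Run:
```python
from h import *
f=grab('wrist','w10.png');print(manip.state()['tool_pos'],onplane(f,316,189.7,.005,True),onplane(f,190+376/3,100+277/3,.018,True))
ft=grab('top');print(cross(ray(f,316,189.7,True),ray(ft,319.1,225.6)))
```

```text
[0.54828669 0.00666884 0.14856537] [0.55196278 0.00956556 0.005     ] [0.55314815 0.00999332 0.018     ]
(array([ 0.54968071,  0.00785206, -0.00303401]), np.float64(0.003609549287303911))
```

The arm was still moving when that picture was taken, so I'll measure again on the settled one with a circle fit.

Run:
```python
from h import *
f=grab('wrist');i=cv2.imread('pics/w10.png')
g=cv2.cvtColor(i[140:240,260:380],cv2.COLOR_BGR2GRAY);g=cv2.resize(g,None,fx=4,fy=4,interpolation=cv2.INTER_CUBIC);g=cv2.medianBlur(g,7)
for r0,r1,z in((95,118,.005),(60,85,.018)):
    c=cv2.HoughCircles(g,cv2.HOUGH_GRADIENT,1,20,param1=60,param2=12,minRadius=r0,maxRadius=r1)
    for u,v,r in c[0][:3]: print((u/4+260).round(1),(v/4+140).round(1),(r/4).round(1),onplane(f,u/4+260,v/4+140,z,True).round(4))
```

```text
320.1 190.4 29.0 [0.5512 0.007  0.005 ]
322.6 199.1 27.6 [0.543  0.0047 0.005 ]
323.4 186.4 23.8 [0.5549 0.0041 0.005 ]
320.4 191.6 19.9 [0.5536 0.0068 0.018 ]
325.6 181.9 18.8 [0.5622 0.0024 0.018 ]
316.4 178.4 16.8 [0.5652 0.0102 0.018 ]
```

Emit:
{"method": "move_arm", "body": {
  "rows": [
    [0.2, 0, 2, 0, 0, 0, 1],
    [0, 0, 3, 0, 0, 0, 1],
    [0, 0, 3, 0, 0, 0, 1],
    [0, 0, 2.5, 0, 0, 0, 0.6],
    [0, 0, 1, 0, 0, 0, 0.6],
    [0, 0, 0.3, 0, 0, 0, 0.6],
    [0, 0, 0, 0, 0, 0, 0.6],
    [0, 0, 0, 0, 0, 0, 0.6]
  ]
}}

```text
time: 22.33
tool_pos: [0.5519, 0.0063, 0.0325]
tool_rot: [0.0, 1.0, 0.002, 0.001]
contact_force: [0.0, -0.6, 0.8]
gripper_width: 0.799
grasp_force: 0.0
```

Emit:
{"method": "move_arm", "body": {
  "rows": [
    [-0.1, 0, 0.5, 0, 0, 0, 0.6],
    [0, 0, 0, 0, 0, 0, -1],
    [0, 0, 0, 0, 0, 0, -1],
    [0, 0, 0, 0, 0, 0, -1],
    [0, 0, 0, 0, 0, 0, -1],
    [0, 0, 0, 0, 0, 0, -1],
    [0, 0, 0, 0, 0, 0, -1],
    [0, 0, 0, 0, 0, 0, -1],
    [0, 0, 0, 0, 0, 0, -1]
  ]
}}

```text
time: 23.08
tool_pos: [0.5505, 0.0059, 0.027]
tool_rot: [0.0, 1.0, 0.001, 0.001]
contact_force: [-1.3, 0.7, 5.3]
gripper_width: 0.361
grasp_force: 59.7
```

Width 0.36 matches the 34 mm collar. Lift and carry.

Emit:
{"method": "move_arm", "body": {
  "rows": [
    [0, 0, 0, 0, 0, 0, -1],
    [0, 0, -3, 0, 0, 0, -1],
    [0, 0, -3, 0, 0, 0, -1],
    [0, 0, -3, 0, 0, 0, -1],
    [0, 0, -3, 0, 0, 0, -1],
    [-0.8, -2.5, 0, 0, 0, 0, -1],
    [-0.8, -3, 0, 0, 0, 0, -1],
    [-0.8, -3, 0, 0, 0, 0, -1],
    [-0.8, -3, 0, 0, 0, 0, -1],
    [-0.8, -3, 0, 0, 0, 0, -1],
    [-0.8, -3, 0, 0, 0, 0, -1],
    [-0.8, -3, 0, 0, 0, 0, -1],
    [-0.8, -3, 0, 0, 0, 0, -1],
    [-0.8, -3, 0, 0, 0, 0, -1],
    [-0.8, -3, 0, 0, 0, 0, -1],
    [-0.3, -1.1, 0, 0, 0, 0, -1],
    [0, 0, 0, 0, 0, 0, -1],
    [0, 0, 0, 0, 0, 0, -1],
    [0, 0, 0, 0, 0, 0, -1]
  ]
}}

```text
time: 24.67
tool_pos: [0.466, 0.3108, 0.1454]
tool_rot: [0.0, 1.0, 0.001, -0.0]
contact_force: [0.5, -0.1, -0.8]
gripper_width: 0.36
grasp_force: 59.9
```

Run:
```python
from h import *
s=manip.state();print(s['tool_pos'],s['gripper_width'])
f=grab('wrist','w11.png')
cv2.imwrite('pics/w11c.png',cv2.convertScaleAbs(cv2.resize(f['img'][150:300,220:420],None,fx=4,fy=4,interpolation=cv2.INTER_CUBIC),alpha=1.4))
```

```text
[0.46599471 0.31076333 0.14538179] 0.3595079124514659
```

View pics/w11c.png

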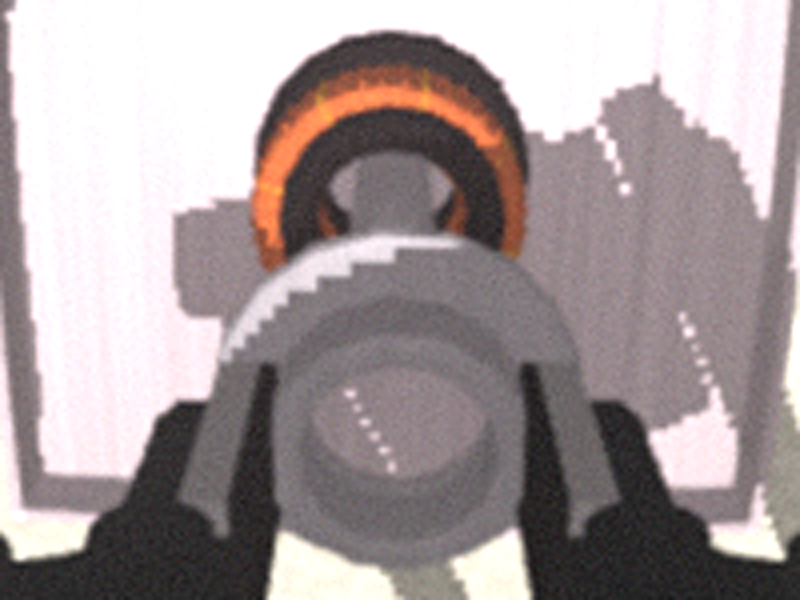

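The clamp is held level by its collar, centred at (400,430). The stud is at column 393, so the clamp goes 1.2 mm to +y.

Emit:
{"method": "move_arm", "body": {
  "rows": [
    [0.15, -0.12, 2, 0, 0, 0, -1],
    [0, 0, 2, 0, 0, 0, -1],
    [0, 0, 1, 0, 0, 0, -1],
    [0, 0, 0.7, 0, 0, 0, -1],
    [0, 0, 0.5, 0, 0, 0, -1],
    [0, 0, 0.4, 0, 0, 0, -1],
    [0, 0, 0.2, 0, 0, 0, -1],
    [0, 0, 0, 0, 0, 0, -1],
    [0, 0, 0, 0, 0, 0, -1]
  ]
}}

```text
time: 25.47
tool_pos: [0.4677, 0.3132, 0.0785]
tool_rot: [-0.0, 1.0, 0.001, 0.0]
contact_force: [-0.1, 0.0, -0.8]
gripper_width: 0.358
grasp_force: 59.8
```

Below the stud tip with no contact. Continue.

Emit:
{"method": "move_arm", "body": {
  "rows": [
    [0, 0, 0.3, 0, 0, 0, -1],
    [0, 0, 0.1, 0, 0, 0, -1],
    [0, 0, 0, 0, 0, 0, -1],
    [0, 0, 0, 0, 0, 0, -1]
  ]
}}

```text
time: 25.8
tool_pos: [0.4673, 0.3131, 0.0738]
tool_rot: [-0.0, 1.0, 0.001, 0.0]
contact_force: [-0.2, 0.6, 0.3]
gripper_width: 0.357
grasp_force: 59.9
```

Emit:
{"method": "move_arm", "body": {
  "rows": [
    [0, 0, 0.1, 0, 0, 0, -1],
    [0, 0, 0, 0, 0, 0, -1],
    [0, 0, 0, 0, 0, 0, 0.8],
    [0, 0, 0, 0, 0, 0, 0.8],
    [0, 0, 0, 0, 0, 0, 0.8],
    [0, 0, 0, 0, 0, 0, 0.8],
    [0, 0, 0, 0, 0, 0, 0.8],
    [0, 0, -2, 0, 0, 0, 0.8],
    [0, 0, -3, 0, 0, 0, 0.8],
    [0, 0, -3, 0, 0, 0, 0.8],
    [-1, 2.5, 0, 0, 0, 0, 0.8],
    [-1, 2.5, 0, 0, 0, 0, 0.8],
    [-1, 2.5, 0, 0, 0, 0, 0.8],
    [-1, 2.5, 0, 0, 0, 0, 0.8],
    [0, 2, 0, 0, 0, 0, 0.8],
    [0, 2, 0, 0, 0, 0, 0.8],
    [0, 0, 0, 0, 0, 0, 0.8],
    [0, 0, 0, 0, 0, 0, 0.8],
    [0, 0, 0, 0, 0, 0, 0.8]
  ]
}}

```text
time: 27.38
tool_pos: [0.4278, 0.1733, 0.153]
tool_rot: [-0.0, 1.0, 0.001, 0.0]
contact_force: [0.3, 0.7, -0.2]
gripper_width: 0.899
grasp_force: 0.0
```

Run:
```python
from h import *
f=grab('wrist','w12.png');fs=grab('side','s12.png');ft=grab('top','t12.png')
g=cv2.cvtColor(fs['img'][320:380,260:330],cv2.COLOR_BGR2GRAY);g=cv2.convertScaleAbs(g)
h=cv2.cvtColor(fs['img'][320:380,260:330],cv2.COLOR_BGR2HSV)
# numeric profile down the stack through its axis (side view)
for z in(.014,.036,.046,.064,.055): print(z,proj(fs,[.467,.312,z]).round(1))
C=np.zeros((600,800,3),np.uint8)
C[:300,:350]=cv2.resize(fs['img'][320:380,260:330],None,fx=5,fy=5,interpolation=cv2.INTER_CUBIC)
C[:300,400:700]=cv2.resize(ft['img'][235:295,165:225],None,fx=5,fy=5,interpolation=cv2.INTER_CUBIC)
C[320:600,:400]=f['img'][80:360,:400]
cv2.imwrite('pics/c12.png',cv2.convertScaleAbs(C,alpha=1.4));print(manip.state()['tool_pos'])
```

```text
0.014 [293.1 357.9]
0.036 [292.7 352.7]
0.046 [292.4 350.2]
0.064 [292.  345.7]
0.055 [292.2 348. ]
[0.42771832 0.17368414 0.1528395 ]
```

I have used all 14 views, so I'll check the clamp numerically: clamp outline (before/after difference, side view) against where a seated clamp's outline must fall.

Run:
```python
from h import *
a=cv2.imread('pics/s9.png')[320:380,260:330].astype(int);b=cv2.imread('pics/s12.png')[320:380,260:330].astype(int)
m=(np.abs(a-b).max(2)>28).astype(np.uint8)
n,l,st,ce=cv2.connectedComponentsWithStats(m);k=1+st[1:,4].argmax();x,y,w,h,A=st[k]
print('seen',x+260,y+320,x+w+260,y+h+320,'area',A,'others',sorted(st[1:,4])[-4:])
f=grab('side');t=np.linspace(0,2*np.pi,90)
def box(z0,dz=0,tilt=0):
    P=[proj(f,[.467+r*np.cos(u),.312+r*np.sin(u),z0+z+tilt*r*np.cos(u)]) for r,z in((.025,0),(.025,.005),(.017,.018)) for u in t];P=np.array(P)
    return P.min(0).round(1),P.max(0).round(1),cv2.contourArea(cv2.convexHull(P.astype(np.float32)))
for z in(.046,.051,.056): print(z,box(z))
print('tilt .15',box(.049,0,.15))
g=cv2.imread('pics/s12.png')
print('column thru axis, BGR:');
for v in range(338,374): print(v,g[v,290:296].mean(0).round(0),end=' ')
```

```text
seen 278 338 307 367 area 491 others [np.int32(1), np.int32(491)]
0.046 (array([277.9, 335.5]), array([306.8, 364.3]), 660.484869918786)
0.051 (array([277.7, 334.2]), array([306.8, 363.1]), 665.7110423124395)
0.056 (array([277.5, 332.9]), array([306.7, 361.9]), 670.9970033918507)
tilt .15 (array([277.7, 334.2]), array([306.8, 364.1]), 688.12754268758)
column thru axis, BGR:
338 [129. 130. 132.] 339 [117. 118. 122.] 340 [86. 86. 88.] 341 [67. 69. 70.] 342 [67. 67. 70.] 343 [56. 56. 59.] 344 [39. 41. 46.] 345 [56. 58. 66.] 346 [88. 90. 94.] 347 [111. 111. 114.] 348 [111. 112. 113.] 349 [102. 103. 104.] 350 [90. 90. 92.] 351 [85. 86. 88.] 352 [ 98.  98. 101.] 353 [118. 118. 120.] 354 [126. 127. 130.] 355 [102. 101. 104.] 356 [69. 69. 71.] 357 [70. 70. 72.] 358 [103. 103. 106.] 359 [132. 132. 135.] 360 [139. 140. 144.] 361 [139. 139. 142.] 362 [129. 129. 132.] 363 [92. 92. 96.] 364 [41. 46. 58.] 365 [22. 38. 70.] 366 [ 36.  58. 107.] 367 [ 45.  76. 135.] 368 [ 44.  72. 130.] 369 [ 36.  58. 102.] 370 [25. 45. 78.] 371 [25. 43. 74.] 372 [24. 41. 70.] 373 [21. 30. 52.]
```

The flange's lower edge is at row about 363.5–364 and its columns run 278–307. That matches a clamp seated level at 46 mm (predicted row 364.3, columns 278–307). Handing in.

```bash
python3 -c "
from plant import manip
print(manip.job_done())"
```

```text
the job is handed in; nothing more can be done
None
```

I stacked the wide pad, toroid, narrow pad and clamp (collar up) on the stud, let go of each, and handed the job in; hand-in returned no verdict, and I checked the clamp only by its side-view outline because my 14 pictures were used up.

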